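Set and lock the pH meter's temperature knob

ROBOT

A 6-joint arm with a two-finger parallel gripper is mounted at the origin on the work surface. World frame = base frame: x ahead of the robot, y to its left, z up, the work surface at z = 0. Lengths are in m, angles in rad, forces in N, time in s.
With the tool pointing down it reaches from about 0.35 to 0.775 m from the base axis. Payload 5.5 kg.
Tool frame: the origin (TCP) lies midway between the tips of the shut fingers; the grasp point (between the pads) lies behind it (env.grip_point_offset is the z of the grasp point in the tool frame, in m); z points along the fingers, y is the direction in which the jaws open and shut (so a half turn about z gives the same grasp; the last joint's range is limited). The gripper opens to 85 mm and grips with 20 to 120 N. Pads are 22 mm wide; open, the fingers measure 114 mm over their backs; the gripper's body (76 mm by 85 mm) begins 54 mm behind the grasp point. The pads swing forward as they close: fully open they stand 13 mm farther back than shut.
Start: joints at [-1.243, 0.313, 0.046, 1.304, 0, 1.431], TCP at [0.259, -0.513, 0.231] pointing down, gripper open.
Joint ranges: [-2.76, 2.76], [-0.86, 1.69], [-1.03, 1.26], [-2.2, 2.34], [-1.47, 1.5], [-3.14, 3.14]. Speed limits (rad/s): [2.57, 2.57, 3.14, 3.14, 3.14, 3.14].

INTERFACE

Orientations are given as a unit quaternion [w, x, y, z].
In Python, from workcell import env, viewer gives the robot as it stands. The module is installed in compiled form; this text tells all that it offers.
- The arm moves only by the shell command python3 -m inch 'ROWS' [OPENING] [FORCE]. ROWS is JSON, a list of rows, each a list of 2 entries, a list of its own where there are three numbers: the shift along the tool's x, y, z in m, then the turn about the tool's z in degrees. In form: [[[tx, ty, tz], spin], ...]. A call has 1 to 5 rows; each row is the pose to reach, as a shift and turn from the pose measured when the call began, along the tool's axes at that moment; what a row does not reach only later rows make up. A row lasts 1/12 s, in which the tool goes at most 41.7 mm and 7.16 degrees, less where a joint would pass 70% of its speed; a pose out of reach is approached as far as the arm can. A call with a gripper value outside its range is refused whole. OPENING is the closure, from 0 (fully open) to 1 (shut), set as the call begins (- or left out, the last holds). The fingers move at their own pace and stop on an object; FORCE is the grip in N (left out, the last holds). Time passes only in rows, so rows that repeat a pose let the fingers close. It gives the time, the measured TCP pose, the force and the opening at its end, in the units of the state.
- env.get_state(): the state, without advancing time (a new reading comes with each control period).
- viewer.read_camera(name): name is "scene" or "side" or "wrist"; returns a dict with "image" (420x560x3 uint8, red, green, blue), "depth" (420x560 float32, m along the optical axis (not along the pixel's ray), 0 where there is no reading), "vertical_fov" (degrees; the focal length in pixels is half the picture's height over the tangent of half this angle, whatever the lens; pixels are square), "cx", "cy" (the principal point, pixels), "R" (3x3) and "t" (3): a world point X has camera coordinates R X + t; the wrist camera has in their place "T_tool_cam" (4x4, takes a point from camera to tool coordinates, whose origin is the TCP and whose axes are the flange's). Camera axes: x right, y down, z forward; pixel columns grow to the right and rows downward; lengths in m; the calibration is good to about 2 mm. A picture is of the moment at which its call begins: read the wrist's pose just before it.
- env.hand_in(): hands the job in, once; it reports no verdict.
The state is a dict: "clock": time; "joint_pos": joint angles; "qvel": joint speeds; "tau": joint torques, N m; "tcp_pos": TCP position; "orientation": TCP orientation; "wrist_force": force on the tool from outside, world axes, zero at the start; "ft_torque": the same for the moment, N m; "finger_gap": finger opening in m.
Only numpy, scipy, OpenCV 4.12 (cv2) and the standard library are available. Lean on these libraries where they do the work, as an engineer would, in place of code of your own. Each camera call takes 0.05 s, during which the arm holds its last target. There are 200 camera calls.

TASK

Set the pH meter for the next run: turn its black knob clockwise until the white pointer stands at the red band of the bezel ring round it, then pull the knob straight outward, all the way, so that it locks there, and let go. It comes out only where the hidden lock notch lies, somewhere within the red band, so feel for it under a light pull and never force the lock. Leave the bezel ring as it is set, and the bottles, beaker and vial where they are.

Things in the scene. Friction and masses are not known exactly. Their poses are not given: they have to be found in the camera images.
- knob_grip (a point): Black fluted knob, 34 mm across, 30 mm tall, on a skirt 44 mm across and 3 mm thick; white pointer line on top, side and skirt. Point on its axis, 15 mm below its top, 15 mm above the skirt. z: the axis, pointing outward, square to the sloping panel (8 degrees from vertical); x: along the pointer. Moves with the knob. Grip the fluted part along the axis, at any yaw, with 30 N or more.
- pointer_tip (a point): End of the white pointer on the rim of the knob's skirt, 22 mm from the knob's axis; it turns and moves out with the knob.
- bezel: Aluminium bezel ring, 62 mm across, 11 mm high, round the knob's foot (its top is 1.5 mm below the skirt). Origin on the knob's axis at the panel; z outward along the axis; x to the middle of its red band, which reaches 21 degrees (0.37 rad) to either side. Stiff, stays as set. Carries the hidden lock ring. Over 20 N on it, from the knob's lock tooth (outward or sideways) or the robot, damages it.
- red_band (a point): Middle of the red band, on the bezel ring's top face, 27 mm from the knob's axis.
- lock (a point): The lock ring, hidden in the bezel (point on the knob's axis). Notches every 36 degrees, so one always lies within the red band, at most 0.32 rad either side of its middle: where differs each time and can only be felt. The knob's tooth, in line with the pointer, enters it with 0.02 rad to spare either side. Elsewhere the tooth meets the ring after 3 mm of pull and the knob comes out no further.
- knob_turn (a joint): Angle of the knob (rad), growing clockwise seen from outside (minus about the outward axis); stops at -1.6 and 1.6. It starts 0.55 to 1.45 rad short of the middle of the red band: turn it clockwise. Turning takes about 0.1 N m; it stays where it is left.
- knob_pull (a joint): How far the knob is pulled out (m): 0 in, as at the start; 0.003 where the tooth meets the ring away from a notch; 0.010 fully out, against the notch's end (a yellow collar shows under the skirt), when it no longer turns. Sliding takes about 3 N and it stays where it is left. A steady pull of 6 to 12 N in all is right for feeling for the notch while turning slowly.
- meter_panel (a point): Middle of the panel of the cream pH meter (284 mm wide, 214 mm deep, about 53 mm high at the front and 83 mm at the back, fixed to the bench), on its surface; the knob's axis is 85 mm to the right of it as seen from the meter's front. x points to the meter's back, up the slope, y to its left, z outward.
- buffer_small: White buffer jar, 46 mm across, 75 mm high, stands near the meter's right side. Origin at the centre of its underside. Leave alone.
- buffer_pink: Pink buffer jar, 66 mm across, 105 mm high. Origin at the centre of its underside. Leave alone.
- buffer_white: Cream buffer jar, 70 mm across, 110 mm high. Origin at the centre of its underside. Leave alone.
- beaker: Open translucent beaker, 84 mm across, 95 mm high. Origin at the centre of its underside. Leave alone.
- rinse_bottle: White rinse bottle with red cap, 72 mm across, 150 mm high, left of the meter. Origin at the centre of its underside. Leave alone.
- cap_vial: Small storage vial, 30 mm across, 50 mm high, left of the meter. Origin at the centre of its underside. Leave alone.

How it is judged:
On the way:
1. the pointer is turned to the red band with the knob still in (pulled less than 5 mm) (x of pointer_tip in the frame of bezel above 0 m and y of pointer_tip in the frame of bezel between -0.0086 and 0.0086 m and value of joint knob_pull below 0.005 m), for 0.05 s.
At the end, for the whole second after the job is handed in: the knob is pulled out at least 8.5 mm of its 10 mm with the pointer tip within 23 degrees of the middle of the red band, and is released and at rest (x of pointer_tip in the frame of bezel above 0 m and y of pointer_tip in the frame of bezel between -0.0086 and 0.0086 m and value of joint knob_pull above 0.0085 m and velocity of joint knob_pull between -0.002 and 0.002 m/s); the robot touches nothing.
It fails at once if more than 20 N on the bezel ring and the lock ring in it: the lock is forced (contact force between bezel and anything else above 20 N).
It fails at once if the bezel ring is turned (its red band moves by more than 3 mm) (distance of red_band from where it was at the start of the episode above 0.003 m).
It fails at once if a bottle, the beaker or the vial is shifted by more than 15 mm or tipped (distance of any of buffer_small, buffer_pink, buffer_white, beaker, rinse_bottle, cap_vial from where it was at the start of the episode above 0.015 m or angle between any of buffer_small, buffer_pink, buffer_white, beaker, rinse_bottle, cap_vial's own z axis and vertical above 0.35 rad).
It also fails if it takes over 61 s, if anything falls off the work surface, if the arm or the gripper's body presses on something with over 40 N, if the wrist force passes 120 N, or if a joint passes its speed limit or range.

## Working session

There is one attempt and no reset: what is moved stays moved. The work goes in short steps, Python scripts to look and compute and a shell command to move; the robot and the scene stay as the last step left them, time stands still between calls to the robot, and variables do not carry over. Pictures are saved under pics/ and viewed, on a budget of 10 in all, crops included, one or two more only if the job needs it, and the job is handed in when it is done.

```bash
mkdir -p pics; cat > h.py <<'E'
import numpy as np, cv2
from workcell import env, viewer
from scipy.spatial.transform import Rotation as Ro
def toolR(s):
    q=s["orientation"]; return Ro.from_quat([q[1],q[2],q[3],q[0]]).as_matrix()
def cam(n):
    s=env.get_state(); c=viewer.read_camera(n)
    f=c["image"].shape[0]/2/np.tan(np.radians(c["vertical_fov"])/2)
    if n=="wrist":
        T=np.eye(4);T[:3,:3]=toolR(s);T[:3,3]=s["tcp_pos"];W=T@np.array(c["T_tool_cam"])
        A,o=W[:3,:3],W[:3,3]
    else:
        A=np.array(c["R"]).T;o=-A@np.array(c["t"])
    c.update(f=f,A=A,o=o); return c
def ray(c,u,v): return c["A"]@np.array([(u-c["cx"])/c["f"],(v-c["cy"])/c["f"],1.])
def pt(c,u,v,d=None): return c["o"]+ray(c,u,v)*(c["depth"][int(v),int(u)] if d is None else d)
def save(c,n): cv2.imwrite("pics/"+n+".png",cv2.cvtColor(c["image"],cv2.COLOR_RGB2BGR))
E
python3 - <<'E'
from h import *
print(env.get_state(), env.grip_point_offset)
ims=[]
for n in("scene","side","wrist"):
    c=cam(n); save(c,n+"0"); np.save("pics/%s0.npy"%n,c,allow_pickle=True); ims.append(c["image"]); print(n,c["o"],c["f"],c["cx"],c["cy"])
E
```

```text
{'clock': 0.0, 'joint_pos': array([-1.24260008e+00,  3.14028869e-01,  4.49748057e-02,  1.30355932e+00,
        9.18183515e-06,  1.43120394e+00]), 'qvel': array([ 0.00114821, -0.0018545 , -0.0001309 , -0.00047378,  0.0005084 ,
       -0.00194103]), 'tau': array([ 8.19810484e-04, -4.80626929e+01,  2.98533314e+01,  1.93228171e-02,
       -3.29172180e-04, -6.63966716e-06]), 'tcp_pos': array([ 0.25911198, -0.51275428,  0.23039094]), 'orientation': array([-9.04922307e-04,  9.72770797e-01,  2.31767451e-01, -8.09783758e-05]), 'wrist_force': array([ 1.02596717, -0.86771218,  0.00410893]), 'ft_torque': array([-0.01418846,  0.0004339 , -0.02953987]), 'finger_gap': 0.08519688036010034} -0.0187
scene [ 1.39823712 -0.83467155  1.14036431] 527.6638461005948 278.2841358329757 203.58497306872155
side [0.25062992 0.84287749 0.84567361] 423.489106846135 280.0607156630073 205.47429680785416
wrist [ 0.32478467 -0.48084171  0.37174724] 376.5963208344093 281.5766306064577 209.04109117519602
```

View pics/scene0.png

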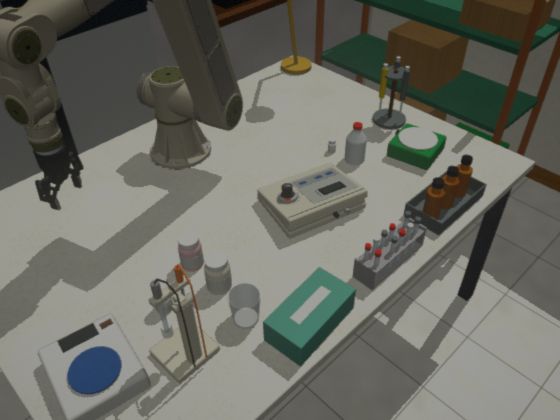

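View pics/wrist0.png

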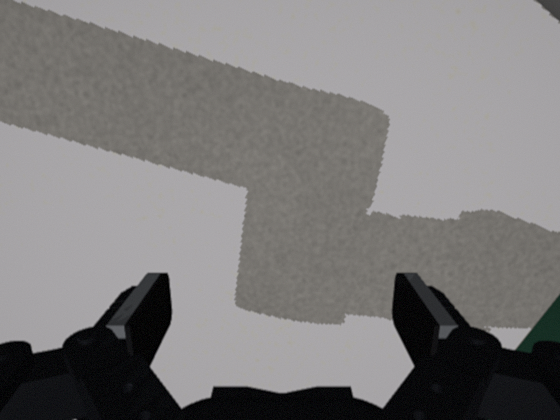

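The scene view shows the meter around (312,197), with the black knob at (288,190) on the end nearer the jars. The wrist view shows only bare bench. I'll locate the knob and fit the panel plane from depth.

```bash
python3 - <<'E'
from h import *
for n in("scene","side"):
    c=np.load(f"pics/{n}0.npy",allow_pickle=True).item()
    h,w=c["depth"].shape; v,u=np.mgrid[:h,:w]
    D=np.stack([(u-c["cx"])/c["f"],(v-c["cy"])/c["f"],np.ones((h,w))],-1)*c["depth"][...,None]
    P=D@c["A"].T+c["o"]
    c["P"]=P; im=c["image"].astype(int)
    if n=="scene":
        print(P[190,288],P[186,288],P[196,275],P[185,320],P[215,300])
        k=P[188,288][:2]
    near=(np.hypot(P[...,0]-k[0],P[...,1]-k[1])<0.3)&(P[...,2]>.04)&(P[...,2]<.1)
    print(n,near.sum())
    m=near&(im.max(2)<75)&(np.hypot(P[...,0]-k[0],P[...,1]-k[1])<0.05)&(P[...,2]>.07)
    print("dark",m.sum(),np.median(P[m],0),P[m].max(0),P[m].min(0), u[m].mean(),v[m].mean())
    # panel plane fit: RANSAC over near points in radius .2 with tilt 
    Q=P[near&(np.hypot(P[...,0]-k[0],P[...,1]-k[1])<0.16)&(P[...,2]>.05)]
    best=0;rng=np.random.default_rng(0)
    for _ in range(400):
        a=Q[rng.choice(len(Q),3,False)];nn=np.cross(a[1]-a[0],a[2]-a[0]);nn/=np.linalg.norm(nn)+1e-12
        nn*=np.sign(nn[2])
        if nn[2]<.97: continue
        I=abs((Q-a[0])@nn)<.002
        if I.sum()>best:best=I.sum();B=I
    q=Q[B];cc=q.mean(0);nn=np.linalg.svd(q-cc,full_matrices=False)[2][2];nn*=np.sign(nn[2])
    print("plane",best,len(Q),cc,nn,np.degrees(np.arccos(nn[2])))
    r=cv2.minAreaRect(q[:,:2].astype(np.float32));print(r)
c=np.load("pics/scene0.npy",allow_pickle=True).item()
a=cv2.resize(c["image"][150:240,240:380],None,fx=5,fy=5,interpolation=2)
cv2.imwrite("pics/crop.png",a[...,::-1])
E
```

```text
[0.52964863 0.02938809 0.10421529] [0.520178   0.03885432 0.10887629] [0.48809712 0.01351245 0.06445155] [0.54970019 0.1535498  0.06266389] [ 0.61642935 -0.00741047  0.0817351 ]
scene 4092
dark 76 [0.52921696 0.02369097 0.08714212] [0.5405506  0.05132763 0.09935121] [0.50167798 0.01299227 0.07071928] 286.7368421052632 194.25
plane 1357 2807 [0.54528285 0.07275154 0.06890294] [-0.13712055  0.0238774   0.99026654] 8.000628743011317
((0.5381414890289307, 0.07943003624677658), (0.2156892567873001, 0.21296867728233337), 74.17605590820312)
side 7236
dark 108 [0.5154805  0.04993362 0.08493224] [0.54041826 0.05825004 0.0996725 ] [0.49987659 0.02662436 0.07325642] 285.8796296296296 222.66666666666666
plane 3051 4245 [0.53353459 0.09062882 0.06677209] [-0.13748802  0.02341789  0.99022656] 8.017069112640954
((0.5343223214149475, 0.0837785005569458), (0.21227620542049408, 0.20923051238059998), 74.55404663085938)
```

View pics/crop.png

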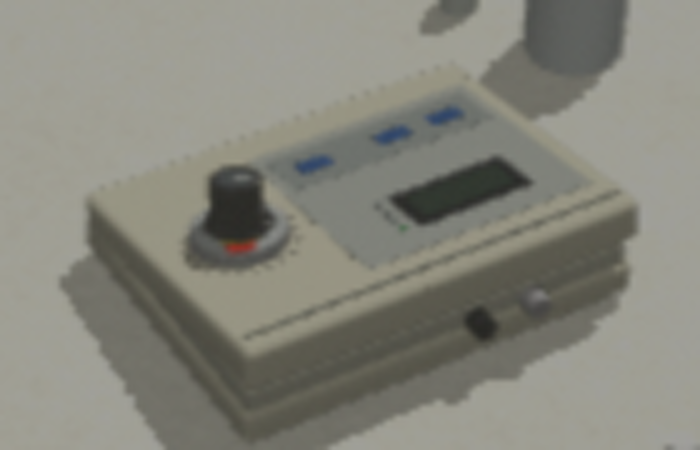

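View pics/side0.png

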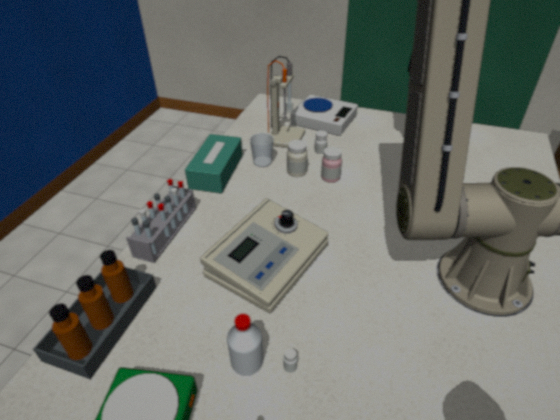

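The side view puts the knob at (287,218) on the meter's right end, with the jars well beyond it around (297–332,160). I'll check what lies along the path before moving.

```bash
python3 - <<'E'
from h import *
# obstacle heights map near path
for n in("scene","side"):
    c=np.load(f"pics/{n}0.npy",allow_pickle=True).item()
    h,w=c["depth"].shape; v,u=np.mgrid[:h,:w]
    P=(np.stack([(u-c["cx"])/c["f"],(v-c["cy"])/c["f"],np.ones((h,w))],-1)*c["depth"][...,None])@c["A"].T+c["o"]
    ok=(c["depth"]>0)&(P[...,2]>.03)&(P[...,2]<.6)
    print(n)
    for x in np.arange(.3,.95,.1):
        print("%.1f"%x,[int(1000*(P[ok&(abs(P[...,0]-x)<.05)&(abs(P[...,1]-y)<.05)][:,2].max(initial=0))) for y in np.arange(-.7,.31,.1)])
E
```

```text
scene
0.3 [0, 599, 599, 0, 0, 0, 599, 599, 229, 0, 0]
0.4 [0, 0, 0, 0, 102, 0, 0, 61, 58, 50, 0]
0.5 [61, 63, 74, 77, 111, 0, 0, 116, 112, 69, 63]
0.6 [71, 68, 77, 77, 115, 0, 75, 85, 85, 82, 64]
0.7 [70, 239, 312, 98, 97, 0, 0, 0, 83, 86, 0]
0.8 [0, 0, 299, 99, 99, 85, 83, 121, 121, 116, 149]
0.9 [0, 0, 0, 0, 84, 85, 83, 122, 122, 122, 150]
side
0.3 [0, 343, 369, 0, 0, 0, 599, 599, 0, 0, 0]
0.4 [0, 0, 0, 0, 107, 0, 0, 60, 59, 53, 0]
0.5 [60, 58, 76, 75, 107, 0, 0, 116, 112, 69, 64]
0.6 [68, 69, 77, 76, 114, 0, 0, 83, 83, 82, 68]
0.7 [68, 66, 310, 238, 95, 0, 0, 0, 83, 84, 0]
0.8 [0, 0, 291, 94, 96, 83, 82, 120, 120, 120, 149]
0.9 [0, 0, 0, 0, 83, 84, 82, 120, 121, 120, 150]
```

```bash
python3 -m inch '[[[0.027,-0.016,0],-7],[[0.054,-0.033,0],-14],[[0.081,-0.049,0],-21],[[0.108,-0.065,0],-28],[[0.135,-0.082,0],-35]]' 0 30
python3 -m inch '[[[0.031,0.002,0],-7],[[0.063,0.005,0],-14],[[0.094,0.007,0],-21],[[0.126,0.010,0],-28],[[0.157,0.012,0],-35]]'
python3 -m inch '[[[0.024,0.020,0],-7],[[0.048,0.041,0],-14],[[0.072,0.061,0],-21],[[0.096,0.082,0],-28],[[0.120,0.102,0],-35]]'
python3 -m inch '[[[0.008,0.031,0],-7],[[0.015,0.061,0],-14],[[0.023,0.092,0],-21],[[0.030,0.122,0],-28],[[0.038,0.153,0],-35]]'
cat > w.py <<'E'
from h import *
import sys
s=env.get_state(); R=toolR(s)
print("t",s["clock"],"tcp",s["tcp_pos"],"yaw",np.degrees(np.arctan2(R[1,0],R[0,0])),"z",R[:,2],"q",s["joint_pos"].round(2),"F",s["wrist_force"],"gap",s["finger_gap"])
if len(sys.argv)>1:
    c=cam("wrist");save(c,sys.argv[1]);np.save("pics/%s.npy"%sys.argv[1],c,allow_pickle=True)
E
python3 w.py w1
```

```text
clock: 0.57
tcp_pos: [0.3431, -0.3775, 0.2304]
orientation: [-0.001, 0.857, 0.516, 0.0]
wrist_force: [1.4, -0.0, -0.0]
finger_gap: 0.0853
clock: 0.98
tcp_pos: [0.4276, -0.2428, 0.2304]
orientation: [-0.001, 0.66, 0.752, 0.001]
wrist_force: [-0.9, -0.2, 0.2]
finger_gap: 0.0854
clock: 1.4
tcp_pos: [0.5137, -0.109, 0.2304]
orientation: [-0.001, 0.4, 0.916, 0.001]
wrist_force: [-0.8, -0.5, -0.4]
finger_gap: 0.0852
clock: 1.82
tcp_pos: [0.6006, 0.0243, 0.2303]
orientation: [-0.001, 0.103, 0.995, 0.001]
wrist_force: [-0.4, -0.3, 0.8]
finger_gap: 0.0855
t 1.8167 tcp [0.60060467 0.02426164 0.23025334] yaw 168.15934720077345 z [-0.00168489  0.00202622 -0.99999653] q [-0.09  0.37  0.12  1.33  0.    0.11] F [-0.43615491 -0.25149917  0.83230334] gap 0.08553851755144928
```

View pics/w1.png

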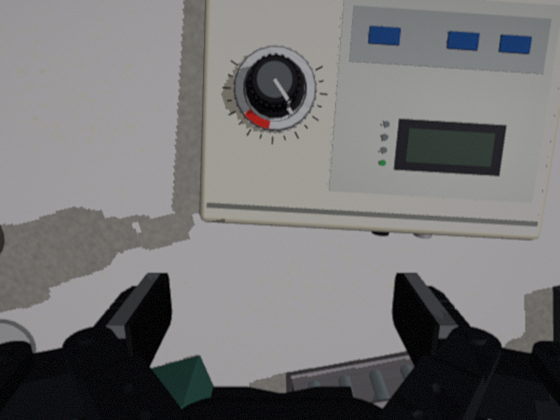

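The knob is at (274,85). Its pointer runs to about (291,108), and the red band is centred near (257,119), which is clockwise from the pointer. I'll measure the axis and both angles.

```bash
cat > m.py <<'E'
from h import *
import sys
N=np.array([-.1373,.0236,.9902]);N/=np.linalg.norm(N)
P0=np.array([0.5394,0.0817,0.0678])   # panel point
X=np.array([1,0,0])-N[0]*N;X/=np.linalg.norm(X);Y=np.cross(N,X)
def onpl(c,u,v,h):
    d=ray(c,u,v);return c["o"]+d*(((P0+N*h-c["o"])@N)/(d@N))
def proj(c,p):
    q=c["A"].T@(p-c["o"]);return np.array([c["f"]*q[0]/q[2]+c["cx"],c["f"]*q[1]/q[2]+c["cy"]])
def measure(c,guess,pull=0):
    im=c["image"];hsv=cv2.cvtColor(im,cv2.COLOR_RGB2HSV).astype(int)
    g=proj(c,guess); h,w=im.shape[:2];v,u=np.mgrid[:h,:w]
    near=np.hypot(u-g[0],v-g[1])<75
    red=near&((hsv[...,0]<8)|(hsv[...,0]>172))&(hsv[...,1]>140)&(hsv[...,2]>70)
    # knob dark blob -> bezel outline ; axis from dark (knob+skirt)
    dark=near&(hsv[...,2]<70)
    n,l,st,ce=cv2.connectedComponentsWithStats(dark.astype(np.uint8))
    i=1+np.argmax(st[1:,4]);
    return red,l==i,st[i],near,hsv
E
python3 - <<'E'
from m import *
c=np.load("pics/w1.npy",allow_pickle=True).item()
g=onpl(c,274,85,.0455);print("top guess",g)
red,dark,st,near,hsv=measure(c,g)
print("red",red.sum(),"dark",st)
# top face of the knob: greyer disc? bezel outer rim: bright low-sat
cr=cv2.resize(c["image"][30:150,210:340],None,fx=5,fy=5,interpolation=cv2.INTER_CUBIC)
cv2.imwrite("pics/w1c.png",cr[...,::-1])
P=np.array([onpl(c,u,v,.011) for v,u in zip(*np.nonzero(red))])
print("redmean",P.mean(0))
for (u,v) in((274,85),(285,85),(265,85)): print(pt(c,u,v), (pt(c,u,v)-P0)@N)
E
```

```text
top guess [0.52212476 0.03558568 0.11245182]
red 205 dark [ 243   54   63   64 2010]
redmean [0.54246626 0.01757337 0.08086187]
[0.52212953 0.03558714 0.1125865 ] 0.045632745334023034
[0.52359087 0.04263159 0.11212163] 0.04513801306716305
[0.52094898 0.0298518  0.11324357] 0.04631014692808159
```

View pics/w1c.png

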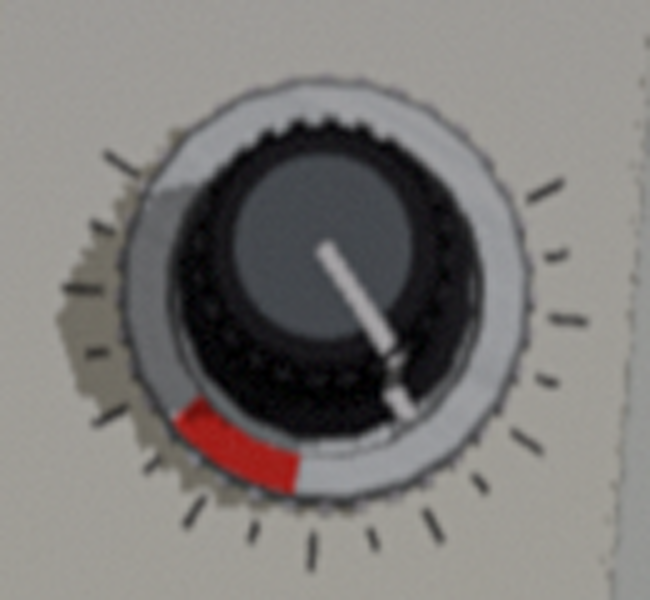

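The crop shows the knob's top disc centred at full-image (274.4,79.2). The bezel centre is at (275.2,88), the pointer tip on the skirt at (291.6,112.4), and the red band's ends at about (248,112) and (269.5,125).

```bash
python3 - <<'E'
from m import *
c=np.load("pics/w1.npy",allow_pickle=True).item()
top=onpl(c,274.4,79.2,.0455);bz=onpl(c,275.2,88,.011)
print("axis@panel from top",top-N*.0455,"from bezel",bz-N*.011)
ax=((top-N*.0455)+(bz-N*.011))/2
print("panel axis pt",ax,"grip pt",ax+N*.0305,"top",ax+N*.0455)
def ang(p): d=p-ax;return np.degrees(np.arctan2(d@Y,d@X)),np.hypot(d@X,d@Y)
tip=ang(onpl(c,291.6,112.4,.0155));t2=ang(onpl(c,274+14.5,70+0,.0455))
red,*_=measure(c,top)
A=np.array([ang(onpl(c,u,v,.011)) for v,u in zip(*np.nonzero(red))])
print("tip",tip,"red mean",A.mean(0),A.min(0),A.max(0))
a,b=onpl(c,275,79.6,.0455),onpl(c,288,99,.0455);d=b-a;print("line ang",np.degrees(np.arctan2(d@Y,d@X)))
s=env.get_state();R=toolR(s);print("to grip in tool (x,y,z of grip - graspypoint)",R.T@(ax+N*.0305-s["tcp_pos"])-[0,0,env.grip_point_offset])
E
```

```text
axis@panel from top [0.52489191 0.03551982 0.06688896] from bezel [0.52466087 0.03537538 0.06686037]
panel axis pt [0.52477639 0.0354476  0.06687467] grip pt [0.52058854 0.03616743 0.09707721] top [0.51852894 0.03652145 0.11193092]
tip (np.float64(21.838293063357607), np.float64(0.021700447270308957)) red mean [-4.31543711e+01  2.71478576e-02] [-6.32931179e+01  2.39737160e-02] [-23.01789118   0.03002583]
line ang 22.821839357286652
to grip in tool (x,y,z of grip - graspypoint) [ 0.08243747 -0.00958809  0.15140705]
```

```bash
python3 -m inch '[[[0.02,-0.002,0.01],-5],[[0.042,-0.005,0.02],-10],[[0.063,-0.008,0.03],-15],[[0.083,-0.0096,0.04],-20],[[0.083,-0.0096,0.04],-23]]'
cat > d.py <<'E'
from h import *
import sys
N=np.array([-.1373,.0236,.9902]);N/=np.linalg.norm(N)
h=float(sys.argv[1]) if len(sys.argv)>1 else .0375
g=np.array([0.52478,0.03545,0.06687])+N*h
s=env.get_state();R=toolR(s);F=np.array(s["wrist_force"])
gp=s["tcp_pos"]+R[:,2]*env.grip_point_offset
print("t",round(s["clock"],2),"delta tool mm",(1000*(R.T@(g-gp))).round(2),"spin to nominal",round(np.degrees(np.arctan2(R[1,0],R[0,0]))%360-170.2,2))
print("Ftool",(R.T@F).round(2),"F.n",round(F@N,2),"T",(R.T@s["ft_torque"]).round(3),"gap",round(s["finger_gap"],4),"n in tool",(R.T@N).round(3),"h grasp mm",round(1000*((gp-g)@N)+h*1000,2))
E
python3 d.py
```

```text
clock: 2.28
tcp_pos: [0.5139, 0.0366, 0.1869]
orientation: [-0.004, -0.104, 0.995, 0.003]
wrist_force: [-0.6, 0.0, 0.5]
finger_gap: 0.0853
t 2.28 delta tool mm [ -6.05  -2.11 101.59] spin to nominal 21.75
Ftool [ 0.61  0.17 -0.52] F.n 0.6 T [-0.016  0.033  0.011] gap 0.0853 n in tool [ 0.136  0.059 -0.989] h grasp mm 138.92
```

```bash
python3 -m inch '[[[-0.006,-0.002,0.02],0],[[-0.006,-0.002,0.05],0],[[-0.006,-0.002,0.07],0],[[-0.006,-0.002,0.08],0],[[-0.006,-0.002,0.08],0]]'
python3 d.py
```

```text
clock: 2.7
tcp_pos: [0.5174, 0.0364, 0.1044]
orientation: [-0.006, -0.104, 0.995, 0.004]
wrist_force: [-0.8, -0.5, 0.4]
finger_gap: 0.0856
t 2.7 delta tool mm [-2.18 -0.58 19.06] spin to nominal 21.72
Ftool [ 0.93 -0.3  -0.37] F.n 0.48 T [-0.029 -0.008  0.042] gap 0.0856 n in tool [ 0.141  0.06  -0.988] h grasp mm 56.67
```

```bash
python3 -m inch '[[[-0.002,-0.0006,0.01],0],[[-0.002,-0.0006,0.019],0],[[-0.002,-0.0006,0.019],0]]'
python3 d.py
```

```text
clock: 2.95
tcp_pos: [0.5188, 0.0364, 0.0842]
orientation: [-0.007, -0.104, 0.995, 0.004]
wrist_force: [0.4, 0.1, -1.0]
finger_gap: 0.0856
t 2.95 delta tool mm [-0.59 -0.02 -1.12] spin to nominal 21.72
Ftool [-0.42  0.02  0.95] F.n -0.99 T [-0.046  0.049 -0.004] gap 0.0856 n in tool [ 0.142  0.061 -0.988] h grasp mm 36.48
```

```bash
python3 -m inch '[[[0,0,0],0],[[0,0,0],0],[[0,0,0],0],[[0,0,0],0],[[0,0,0],0]]' 1 35
python3 -m inch '[[[0,0,0],0],[[0,0,0],0],[[0,0,0],0],[[0,0,0],0],[[0,0,0],0]]' 
python3 d.py
```

```text
clock: 3.37
tcp_pos: [0.5193, 0.0363, 0.085]
orientation: [-0.006, -0.104, 0.995, 0.004]
wrist_force: [-0.6, 0.9, 2.5]
finger_gap: 0.0336
clock: 3.78
tcp_pos: [0.5193, 0.0363, 0.0852]
orientation: [-0.006, -0.104, 0.995, 0.004]
wrist_force: [-0.9, 0.6, 2.3]
finger_gap: 0.0334
t 3.78 delta tool mm [-0.15  0.11 -0.14] spin to nominal 21.72
Ftool [ 0.83  0.77 -2.28] F.n 2.42 T [0.009 0.15  0.073] gap 0.0334 n in tool [ 0.141  0.06  -0.988] h grasp mm 37.37
```

```bash
python3 -m inch '[[[0,0,0],4],[[0,0,0],8],[[0,0,0],12],[[0,0,0],16],[[0,0,0],20]]'
python3 d.py
```

```text
clock: 4.2
tcp_pos: [0.5193, 0.037, 0.0854]
orientation: [-0.007, 0.072, 0.997, 0.004]
wrist_force: [-1.0, 2.0, 3.2]
finger_gap: 0.033
t 4.2 delta tool mm [-0.2  -0.5   0.09] spin to nominal 1.56
Ftool [ 1.29  1.83 -3.13] F.n 3.31 T [-0.726  0.22  -0.147] gap 0.033 n in tool [ 0.153  0.01  -0.988] h grasp mm 37.62
```

```bash
python3 -m inch '[[[0,0,0],4],[[0,-0.0003,0],8],[[0,-0.0004,0],12],[[0,-0.0005,0],16],[[0,-0.0005,0],20]]'
python3 d.py; python3 w.py w2
python3 - <<'E'
import cv2
a=cv2.imread("pics/w2.png");cv2.imwrite("pics/w2c.png",cv2.resize(a[180:420,120:440],None,fx=2.5,fy=2.5,interpolation=2))
E
```

```text
clock: 4.62
tcp_pos: [0.5197, 0.0375, 0.0856]
orientation: [-0.007, 0.245, 0.969, 0.004]
wrist_force: [-0.5, 2.2, 1.0]
finger_gap: 0.033
t 4.62 delta tool mm [-0.25 -0.97  0.25] spin to nominal -18.59
Ftool [ 1.56  1.71 -1.02] F.n 1.17 T [-1.239  0.151 -0.227] gap 0.033 n in tool [ 0.147 -0.041 -0.988] h grasp mm 37.75
t 4.6167 tcp [0.51965482 0.03750804 0.08556631] yaw 151.60787487488778 z [-0.01175628  0.0107508  -0.9998731 ] q [-0.09  0.31 -0.33  0.94  0.01  0.41] F [-0.54276676  2.23796964  1.04860406] gap 0.032982137685205165
```

View pics/w2c.png

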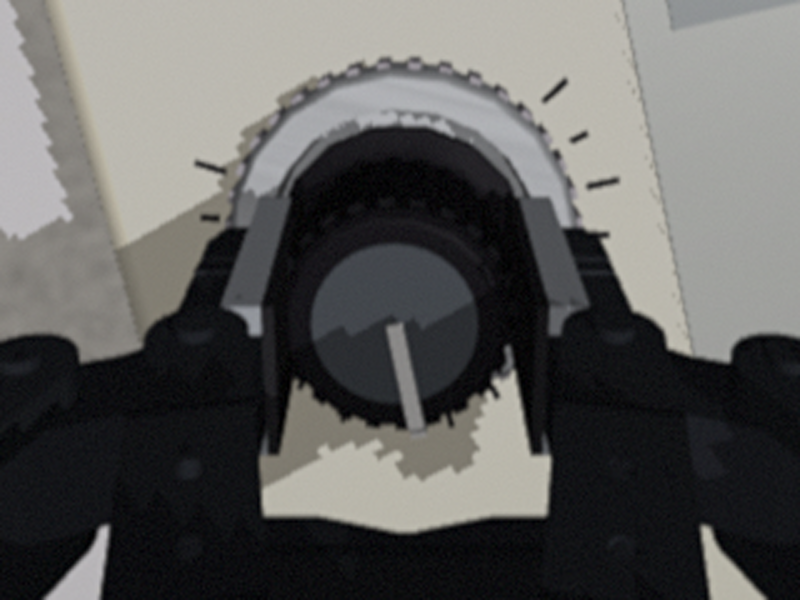

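The pointer lies in line with where about 40° of turn should put it, (277,309) to (287,351) in the full image, so the grip hasn't slipped. Next I regrip for the search sweep.

```bash
python3 -m inch '[[[0,0,0],0],[[0,0,0],0],[[0,0,0],0],[[0,0,0],0]]' 0.2
python3 -m inch '[[[0,0,0],-7],[[0,0,0],-14],[[0,0,0],-21],[[0,0,0],-28],[[0,0,0],-35]]'
python3 -m inch '[[[0,0,0],-5],[[0,0,0],-7],[[0,0,0],-7]]'
python3 d.py
```

```text
clock: 5.0
tcp_pos: [0.5197, 0.0374, 0.0855]
orientation: [-0.007, 0.246, 0.969, 0.004]
wrist_force: [-0.8, -0.4, 0.2]
finger_gap: 0.0684
clock: 5.42
tcp_pos: [0.5199, 0.0373, 0.0855]
orientation: [-0.005, -0.06, 0.998, 0.005]
wrist_force: [-0.1, 0.3, 0.7]
finger_gap: 0.0678
clock: 5.67
tcp_pos: [0.5199, 0.0372, 0.0855]
orientation: [-0.005, -0.121, 0.993, 0.006]
wrist_force: [0.3, 1.0, -0.7]
finger_gap: 0.0683
t 5.67 delta tool mm [ 0.59 -0.5   0.19] spin to nominal 23.73
Ftool [-0.51  0.91  0.67] F.n -0.67 T [0.016 0.019 0.001] gap 0.0683 n in tool [ 0.136  0.068 -0.988] h grasp mm 37.64
```

```bash
python3 -m inch '[[[0.0006,-0.0005,0],0],[[0.0006,-0.0005,0],0]]'
python3 -m inch '[[[0,0,0],0],[[0,0,0],0],[[0,0,0],0],[[0,0,0],0],[[0,0,0],0]]' 1 45
python3 -m inch '[[[0,0,0],0],[[0,0,0],0],[[0,0,0],0]]' 
python3 d.py
```

```text
clock: 5.83
tcp_pos: [0.5193, 0.0364, 0.0854]
orientation: [-0.005, -0.121, 0.993, 0.006]
wrist_force: [0.2, -0.7, -0.9]
finger_gap: 0.0684
clock: 6.25
tcp_pos: [0.5194, 0.0364, 0.0857]
orientation: [-0.005, -0.121, 0.993, 0.006]
wrist_force: [-0.8, 0.3, 2.4]
finger_gap: 0.0326
clock: 6.5
tcp_pos: [0.5194, 0.0364, 0.0857]
orientation: [-0.005, -0.121, 0.993, 0.006]
wrist_force: [-0.8, 0.6, 1.5]
finger_gap: 0.0331
t 6.5 delta tool mm [-0.09  0.11  0.4 ] spin to nominal 23.68
Ftool [ 0.69  0.76 -1.44] F.n 1.57 T [0.124 0.101 0.128] gap 0.0331 n in tool [ 0.136  0.068 -0.988] h grasp mm 37.9
```

```bash
python3 -m inch '[[[0,0,0],3],[[0,0,0],6],[[0,0,0],6]]'
python3 d.py
python3 -m inch '[[[0.0001,0.0001,-0.0008],0],[[0.0002,0.0001,-0.0015],0],[[0.0002,0.0001,-0.0015],0]]'
python3 d.py
```

```text
clock: 6.75
tcp_pos: [0.5193, 0.0367, 0.0857]
orientation: [-0.005, -0.068, 0.998, 0.006]
wrist_force: [-1.2, 1.4, 1.5]
finger_gap: 0.0332
t 6.75 delta tool mm [-0.07 -0.15  0.39] spin to nominal 17.62
Ftool [ 0.98  1.53 -1.45] F.n 1.66 T [-0.216  0.084  0.066] gap 0.0332 n in tool [ 0.143  0.054 -0.988] h grasp mm 37.9
clock: 7.0
tcp_pos: [0.5191, 0.0367, 0.0869]
orientation: [-0.005, -0.068, 0.998, 0.006]
wrist_force: [1.3, 0.7, -3.0]
finger_gap: 0.033
t 7.0 delta tool mm [-0.27 -0.21  1.62] spin to nominal 17.66
Ftool [-1.4   0.51  2.96] F.n -3.1 T [-0.049 -0.186  0.068] gap 0.033 n in tool [ 0.143  0.054 -0.988] h grasp mm 39.15
```

```bash
python3 -m inch '[[[0.0001,0,-0.0006],0],[[0.0002,0.0001,-0.0012],0],[[0.0002,0.0001,-0.0012],0]]'
python3 d.py
python3 -m inch '[[[0.0001,0,-0.0007],0],[[0.0001,0,-0.0007],0]]'
python3 d.py
```

```text
clock: 7.25
tcp_pos: [0.5189, 0.0367, 0.0881]
orientation: [-0.006, -0.069, 0.998, 0.006]
wrist_force: [1.3, 0.8, -3.6]
finger_gap: 0.0332
t 7.25 delta tool mm [-0.47 -0.28  2.78] spin to nominal 17.67
Ftool [-1.47  0.61  3.64] F.n -3.77 T [ 0.061 -0.312  0.079] gap 0.0332 n in tool [ 0.143  0.054 -0.988] h grasp mm 40.33
clock: 7.42
tcp_pos: [0.5189, 0.0368, 0.0888]
orientation: [-0.006, -0.069, 0.998, 0.006]
wrist_force: [1.7, 0.8, -2.3]
finger_gap: 0.0332
t 7.42 delta tool mm [-0.55 -0.36  3.51] spin to nominal 17.68
Ftool [-1.77  0.58  2.31] F.n -2.51 T [-0.021 -0.327  0.038] gap 0.0332 n in tool [ 0.143  0.054 -0.988] h grasp mm 41.06
```

```bash
python3 -m inch '[[[0,0,-0.0004],0],[[0,0,-0.0004],0]]'
python3 d.py
python3 -m inch '[[[0,0,-0.0004],0],[[0,0,-0.0004],0]]'
python3 d.py
```

```text
clock: 7.58
tcp_pos: [0.5188, 0.0367, 0.0891]
orientation: [-0.006, -0.069, 0.998, 0.006]
wrist_force: [1.4, 0.4, -5.3]
finger_gap: 0.0331
t 7.58 delta tool mm [-0.56 -0.33  3.78] spin to nominal 17.68
Ftool [-1.47  0.19  5.25] F.n -5.39 T [ 0.029 -0.486  0.012] gap 0.0331 n in tool [ 0.143  0.054 -0.988] h grasp mm 41.33
clock: 7.75
tcp_pos: [0.5189, 0.0368, 0.0892]
orientation: [-0.006, -0.069, 0.998, 0.006]
wrist_force: [2.3, 0.4, -5.9]
finger_gap: 0.0334
t 7.75 delta tool mm [-0.55 -0.35  3.89] spin to nominal 17.68
Ftool [-2.45  0.04  5.9 ] F.n -6.17 T [ 0.004 -0.591  0.068] gap 0.0334 n in tool [ 0.143  0.054 -0.988] h grasp mm 41.44
```

```bash
cat > chk.py <<'E'
from h import *
import sys
N=np.array([-.1373,.0236,.9902]);N/=np.linalg.norm(N)
s=env.get_state();R=toolR(s);F=s["wrist_force"]@N;T=R.T@s["ft_torque"]
gp=s["tcp_pos"]+R[:,2]*env.grip_point_offset
h=1000*((gp-np.array([0.52478,0.03545,0.06687]))@N);sp=np.degrees(np.arctan2(R[1,0],R[0,0]))%360-170.2
print("CHK t %.2f h %.2f Fn %.1f Tz %.2f spin %.2f"%(s["clock"],h,F,T[2],sp))
sys.exit(h>float(sys.argv[1]) or F<-13 or abs(T[2])>.35)
E
python3 -m inch '[[[0.0001,0,-0.0005],0.7],[[0.0001,0,-0.0005],1.4]]' >/dev/null; python3 chk.py 42 && python3 -m inch '[[[0.0001,0,-0.0005],0.7],[[0.0001,0,-0.0005],1.4]]' >/dev/null; python3 chk.py 42 && python3 -m inch '[[[0.0001,0,-0.0005],0.7],[[0.0001,0,-0.0005],1.4]]' >/dev/null; python3 chk.py 42
```

```text
CHK t 7.92 h 41.65 Fn -9.1 Tz -0.17 spin 16.23
CHK t 7.92 h 41.65 Fn -9.1 Tz -0.17 spin 16.23
CHK t 7.92 h 41.65 Fn -9.1 Tz -0.17 spin 16.23False
False
False
```

```bash
sed -i 's/sys.exit(\(.*\))$/sys.exit(int(\1))/' chk.py
python3 -m inch '[[[0,0,-0.0003],0.7],[[0,0,-0.0003],1.4]]' >/dev/null; python3 chk.py 42.2 && python3 -m inch '[[[0,0,-0.0003],0.7],[[0,0,-0.0003],1.4]]' >/dev/null; python3 chk.py 42.2 && python3 -m inch '[[[0,0,-0.0003],0.7],[[0,0,-0.0003],1.4]]' >/dev/null; python3 chk.py 42.2
```

```text
CHK t 8.08 h 41.66 Fn -11.7 Tz -0.15 spin 14.76
CHK t 8.25 h 41.86 Fn -1.3 Tz 0.03 spin 13.28
CHK t 8.42 h 42.30 Fn -8.1 Tz -0.12 spin 11.80
```

```bash
python3 -m inch '[[[0.0001,0,-0.0005],0],[[0.0001,0,-0.0005],0]]' >/dev/null; python3 chk.py 43.5; python3 -m inch '[[[0.0001,0,-0.0004],0],[[0.0001,0,-0.0004],0]]' >/dev/null; python3 chk.py 43.5
```

```text
CHK t 8.58 h 42.63 Fn -11.4 Tz -0.04 spin 11.79
CHK t 8.75 h 42.68 Fn -13.2 Tz -0.09 spin 11.79
```

```bash
cat > top.py <<'E'
from m import *
import sys
def top(c):
    d=c["depth"];h,w=d.shape;v,u=np.mgrid[:h,:w]
    P=(np.stack([(u-c["cx"])/c["f"],(v-c["cy"])/c["f"],np.ones((h,w))],-1)*d[...,None])@c["A"].T+c["o"]
    H=(P-P0)@N; a=np.array([.52478,.03545,.06687]);r=np.linalg.norm(np.cross(P-a,N),axis=-1)
    k=(r<.012)&(H>.035)&(H<.07); p=(r>.04)&(r<.09)&(abs(H)<.006)&(d>0)
    return "knob top above panel %.2f mm (n=%d, panel n=%d)"%(1000*(np.median(H[k])-np.median(H[p])),k.sum(),p.sum())
for n in sys.argv[1:]: print(n,top(np.load("pics/%s.npy"%n,allow_pickle=True).item()))
E
python3 w.py w3; python3 top.py w1 w2 w3; python3 chk.py 50
```

```text
t 8.75 tcp [0.51866516 0.03646384 0.0904415 ] yaw -178.01098601335596 z [-0.01265984  0.0099826  -0.99987003] q [-0.09  0.31 -0.33  0.95  0.01 -0.12] F [  4.47310531   0.59364475 -12.73490341] gap 0.032397932173524324
w1 knob top above panel 45.90 mm (n=1094, panel n=25887)
w2 knob top above panel 45.98 mm (n=3609, panel n=56274)
w3 knob top above panel 49.94 mm (n=3551, panel n=48515)
CHK t 8.80 h 42.68 Fn -13.6 Tz -0.02 spin 11.79
```

```bash
cat > ptr.py <<'E'
from m import *
import sys
def ptr(c,pull):
    a=np.array([.52478,.03545,.06687]);hh=.0455+pull
    im=cv2.cvtColor(c["image"],cv2.COLOR_RGB2GRAY).astype(float);h,w=im.shape
    Q=[];W=[]
    for r in np.arange(.004,.0125,.0005):
        t=np.radians(np.arange(0,360,.5));
        P=a+N*hh+r*(np.cos(t)[:,None]*X+np.sin(t)[:,None]*Y)
        uv=np.array([proj(c,p) for p in P],np.float32)
        Q.append(cv2.remap(im.astype(np.float32),uv[:,0],uv[:,1],1).ravel())
    Q=np.array(Q)
    # pointer: bright relative to median filtered; search best theta w/ line through a center offset
    m=np.median(Q,0); m=m-cv2.blur(m.reshape(1,-1),(81,1)).ravel()
    i=np.argmax(cv2.blur(m.reshape(1,-1).astype(np.float32),(11,1)).ravel());ii=np.arange(i-16,i+17)%720
    wt=np.clip(m[ii],0,None);return ((i+(wt*np.arange(-16,17)).sum()/wt.sum())/2+180)%360-180
for n,p in zip(sys.argv[1::2],sys.argv[2::2]): print(n,"pointer deg",ptr(np.load("pics/%s.npy"%n,allow_pickle=True).item(),float(p)))
E
python3 ptr.py w1 0 w2 0 w3 0.003 w3 0.004
```

```text
w1 pointer deg 22.734147608210264
w2 pointer deg -17.6417881506336
w3 pointer deg -25.03550617856979
w3 pointer deg -26.699000280264045
```

```bash
python3 -m inch '[[[0,0,0.0002],-0.8],[[0,0,0.0002],-0.8]]' >/dev/null; python3 chk.py 44; python3 d.py|tail -1;  python3 -m inch '[[[0,0,-0.0003],-0.8],[[0,0,-0.0003],-0.8]]' >/dev/null; python3 chk.py 44; python3 d.py|tail -1; python3 w.py w4;python3 top.py w4; python3 ptr.py w4 0.004
```

```text
CHK t 8.97 h 42.54 Fn -10.7 Tz 0.13 spin 12.61
Ftool [-4.16  1.21 10.26] F.n -10.7 T [ 0.198 -0.775  0.125] gap 0.033 n in tool [ 0.148  0.041 -0.988] h grasp mm 42.54
CHK t 9.13 h 42.65 Fn -12.2 Tz -0.00 spin 13.47
Ftool [-4.76 -0.35 11.66] F.n -12.24 T [ 0.152 -1.032 -0.003] gap 0.0325 n in tool [ 0.148  0.043 -0.988] h grasp mm 42.65
t 9.1333 tcp [0.51866314 0.03635787 0.09041085] yaw -176.3264567604547 z [-0.01278117  0.00988123 -0.99986949] q [-0.09  0.31 -0.33  0.95  0.01 -0.15] F [  4.62389319   0.06649424 -11.71653594] gap 0.032512680912426
w4 knob top above panel 49.90 mm (n=3549, panel n=48265)
w4 pointer deg -25.218165650592823
```

```bash
python3 -m inch '[[[0,0,0.0004],0.7],[[0,0,0.0004],1.4]]' >/dev/null; python3 chk.py 44 && python3 -m inch '[[[0,0,0.0002],0.7],[[0,0,0.0002],1.4]]' >/dev/null; python3 chk.py 44 && python3 -m inch '[[[0,0,0],0.7],[[0,0,0],1.4]]' >/dev/null; python3 chk.py 44 && python3 -m inch '[[[0,0,0],0.7],[[0,0,0],1.4]]' >/dev/null; python3 chk.py 44; python3 w.py w5;python3 top.py w5; python3 ptr.py w5 0.004
```

```text
CHK t 9.35 h 42.48 Fn -9.0 Tz -0.10 spin 11.99
CHK t 9.52 h 42.49 Fn -8.3 Tz -0.15 spin 10.53
CHK t 9.68 h 42.50 Fn -9.9 Tz -0.13 spin 9.05
CHK t 9.85 h 42.49 Fn -10.7 Tz -0.14 spin 7.58
t 9.85 tcp [0.5187437  0.03671234 0.09024619] yaw 177.77921957022545 z [-0.01227111  0.01062605 -0.99986824] q [-0.09  0.31 -0.33  0.95  0.01 -0.05] F [  3.96739248   1.20873447 -10.23360889] gap 0.032588415642901526
w5 knob top above panel 49.81 mm (n=3563, panel n=49281)
w5 pointer deg -31.398099964081098
```

```bash
sed -i 's/F<-13 or/F<-14 or F>-5 or/' chk.py
python3 -m inch '[[[0,0,0],0],[[0,0,0],0]]' - 70 >/dev/null; python3 chk.py 43
python3 -m inch '[[[0,0,0],0.7],[[0,0,0],1.4]]' >/dev/null; python3 chk.py 43 && python3 -m inch '[[[0,0,0],0.7],[[0,0,0],1.4]]' >/dev/null; python3 chk.py 43 && python3 -m inch '[[[0,0,0],0.7],[[0,0,0],1.4]]' >/dev/null; python3 chk.py 43 && python3 -m inch '[[[0,0,0],0.7],[[0,0,0],1.4]]' >/dev/null; python3 chk.py 43
```

```text
CHK t 10.07 h 42.49 Fn -9.0 Tz -0.12 spin 7.56
CHK t 10.23 h 42.48 Fn -9.2 Tz -0.11 spin 6.09
CHK t 10.40 h 42.50 Fn -10.0 Tz -0.14 spin 4.62
CHK t 10.57 h 42.47 Fn -10.1 Tz -0.19 spin 3.15
CHK t 10.73 h 42.48 Fn -9.7 Tz -0.14 spin 1.67
```

```bash
python3 -m inch '[[[0,0,0],0.7],[[0,0,0],1.4]]' >/dev/null; python3 chk.py 43 && python3 -m inch '[[[0,0,0],0.7],[[0,0,0],1.4]]' >/dev/null; python3 chk.py 43 && python3 -m inch '[[[0,0,0],0.7],[[0,0,0],1.4]]' >/dev/null; python3 chk.py 43 && python3 -m inch '[[[0,0,0],0.7],[[0,0,0],1.4]]' >/dev/null; python3 chk.py 43 &&  python3 -m inch '[[[0,0,0],0.7],[[0,0,0],1.4]]' >/dev/null; python3 chk.py 43;  python3 w.py w6;python3 top.py w6; python3 ptr.py w6 0.004
```

```text
CHK t 10.90 h 42.49 Fn -9.9 Tz -0.22 spin 0.20
CHK t 11.07 h 42.45 Fn -10.2 Tz -0.10 spin -1.27
CHK t 11.23 h 42.43 Fn -10.4 Tz -0.19 spin -2.75
CHK t 11.40 h 42.47 Fn -10.4 Tz -0.32 spin -4.21
CHK t 11.57 h 42.44 Fn -9.0 Tz -0.15 spin -5.69
t 11.5667 tcp [0.51911167 0.03748264 0.09023006] yaw 164.51335886112855 z [-0.01149371  0.01308029 -0.99984839] q [-0.09  0.31 -0.33  0.95  0.01  0.18] F [ 4.17248244  0.89263075 -8.54259744] gap 0.032391259072464214
w6 knob top above panel 49.71 mm (n=3556, panel n=51528)
w6 pointer deg -44.34786471516276
```

```bash
python3 -m inch '[[[0,0,0],0.7],[[0,0,0],1.4]]' >/dev/null; python3 chk.py 43 && python3 -m inch '[[[0,0,0],0.7],[[0,0,0],1.4]]' >/dev/null; python3 chk.py 43 && python3 -m inch '[[[0,0,0],0.7],[[0,0,0],1.4]]' >/dev/null; python3 chk.py 43 && python3 -m inch '[[[0,0,0],0.7],[[0,0,0],1.4]]' >/dev/null; python3 chk.py 43 &&  python3 -m inch '[[[0,0,0],0.7],[[0,0,0],1.4]]' >/dev/null; python3 chk.py 43
```

```text
CHK t 11.78 h 42.45 Fn -9.9 Tz -0.16 spin -7.18
CHK t 11.95 h 42.45 Fn -10.2 Tz -0.24 spin -8.65
CHK t 12.12 h 42.65 Fn -2.7 Tz -0.11 spin -10.13
CHK t 12.12 h 42.65 Fn -2.7 Tz -0.11 spin -10.13
CHK t 12.12 h 42.65 Fn -2.7 Tz -0.11 spin -10.13
```

```bash
sed -i 's/ or F>-5//' chk.py
python3 -m inch '[[[0.0001,0,-0.0005],0],[[0.0001,0,-0.0005],0]]' >/dev/null; python3 chk.py 46 && python3 -m inch '[[[0.0001,0,-0.0005],0],[[0.0001,0,-0.0005],0]]' >/dev/null; python3 chk.py 46 && python3 -m inch '[[[0.0001,0,-0.0005],0],[[0.0001,0,-0.0005],0]]' >/dev/null; python3 chk.py 46; python3 w.py w7;python3 top.py w7; python3 ptr.py w7 0.005
```

```text
CHK t 12.28 h 43.71 Fn -3.9 Tz -0.05 spin -10.15
CHK t 12.45 h 44.65 Fn -2.8 Tz 0.00 spin -10.16
CHK t 12.62 h 45.34 Fn -4.7 Tz 0.01 spin -10.17
t 12.6167 tcp [0.51874216 0.03787426 0.09309647] yaw 160.02642902916452 z [-0.01079005  0.01387969 -0.99984545] q [-0.09  0.3  -0.32  0.96  0.01  0.26] F [ 2.40088512  1.2766018  -4.44787351] gap 0.03202267027794397
w7 knob top above panel 52.61 mm (n=3568, panel n=51079)
w7 pointer deg -47.17505372454633
```

In the notch: the knob now slides out freely at 3–5 N with the pointer within about 4° of the band's middle. I keep pulling in small steps to the end.

```bash
python3 -m inch '[[[0.0001,0,-0.0006],0],[[0.0001,0,-0.0006],0]]' >/dev/null; python3 chk.py 60 && python3 -m inch '[[[0.0001,0,-0.0006],0],[[0.0001,0,-0.0006],0]]' >/dev/null; python3 chk.py 60 && python3 -m inch '[[[0.0001,0,-0.0006],0],[[0.0001,0,-0.0006],0]]' >/dev/null; python3 chk.py 60  && python3 -m inch '[[[0.0001,0,-0.0005],0],[[0.0001,0,-0.0005],0]]' >/dev/null; python3 chk.py 60; python3 w.py w8;python3 top.py w8; python3 ptr.py w8 0.009
```

```text
CHK t 12.83 h 46.03 Fn -4.4 Tz 0.04 spin -10.17
CHK t 13.00 h 46.62 Fn -6.3 Tz 0.06 spin -10.18
CHK t 13.17 h 47.22 Fn -6.7 Tz 0.09 spin -10.18
CHK t 13.33 h 47.76 Fn -6.3 Tz 0.06 spin -10.18
t 13.3333 tcp [0.51843774 0.03799237 0.0954966 ] yaw 160.01773839849017 z [-0.01081128  0.01392396 -0.99984461] q [-0.09  0.3  -0.32  0.96  0.01  0.26] F [ 1.81836831  1.30461617 -6.15721055] gap 0.032223935792338364
w8 knob top above panel 55.01 mm (n=3577, panel n=50045)
w8 pointer deg -48.90347545954472
```

```bash
python3 -m inch '[[[0.0001,0,-0.0005],0],[[0.0001,0,-0.0005],0]]' >/dev/null; python3 chk.py 60 && python3 -m inch '[[[0.0001,0,-0.0005],0],[[0.0001,0,-0.0005],0]]' >/dev/null; python3 chk.py 60 && python3 -m inch '[[[0.0001,0,-0.0004],0],[[0.0001,0,-0.0004],0]]' >/dev/null; python3 chk.py 60; python3 -m inch '[[[0,0,-0.0004],0],[[0,0,-0.0004],0]]' >/dev/null; python3 chk.py 60
```

```text
CHK t 13.55 h 48.29 Fn -7.2 Tz 0.08 spin -10.18
CHK t 13.72 h 48.76 Fn -8.0 Tz 0.05 spin -10.18
CHK t 13.88 h 48.92 Fn -11.1 Tz 0.08 spin -10.18
CHK t 14.05 h 48.97 Fn -13.2 Tz 0.11 spin -10.19
```

```bash
python3 w.py w9;python3 top.py w9
python3 - <<'E'
import cv2
a=cv2.imread("pics/w9.png");cv2.imwrite("pics/w9c.png",cv2.resize(a[160:400,120:440],None,fx=2.5,fy=2.5,interpolation=2))
E
```

```text
t 14.05 tcp [0.51830584 0.03803253 0.09670548] yaw 160.0128079567928 z [-0.01099511  0.01407009 -0.99984056] q [-0.09  0.3  -0.32  0.97  0.01  0.26] F [  5.18638352   0.4443436  -12.59482204] gap 0.03231070027436158
w9 knob top above panel 56.19 mm (n=3574, panel n=49558)
```

View pics/w9c.png

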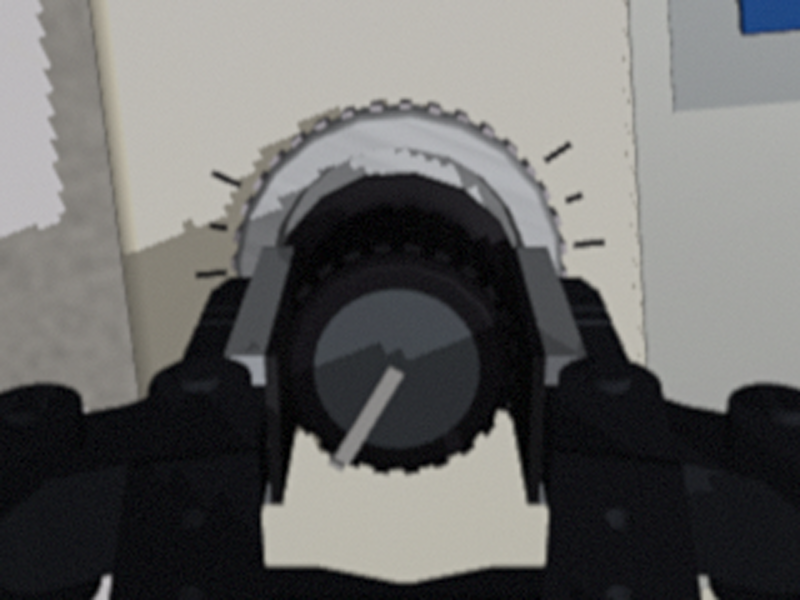

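The picture shows the knob still held, with its pointer on the top face from about (278,308) to (255,346). The top is now 10.2 mm higher than at the start, so it is at the stop. I'll relax slightly, open and retreat upward.

```bash
python3 -m inch '[[[0,0,0.0002],0],[[0,0,0.0002],0]]' ; 
python3 -m inch '[[[0,0,0],0],[[0,0,0],0],[[0,0,0],0],[[0,0,0],0],[[0,0,0],0]]' 0
python3 -m inch '[[[0,0,-0.02],0],[[0,0,-0.04],0],[[0,0,-0.07],0],[[0,0,-0.1],0],[[0,0,-0.13],0]]'
python3 -m inch '[[[-0.02,0,0],0],[[-0.04,0,0],0],[[-0.06,0,0],0],[[-0.07,0,0],0],[[-0.07,0,0],0]]'
python3 w.py w10; python3 top.py w10; python3 ptr.py w10 0.010
python3 - <<'E'
from m import *
c=np.load("pics/w10.npy",allow_pickle=True).item()
a=np.array([.52478,.03545,.06687])
u,v=proj(c,a+N*.02).astype(int);print(u,v)
red,*_=measure(c,a+N*.02)
A=[]
for y,x in zip(*np.nonzero(red)):
    d=onpl(c,x,y,.011)-a;A.append([np.degrees(np.arctan2(d@Y,d@X)),np.hypot(d@X,d@Y)])
A=np.array(A);print("red",A.mean(0),A[:,0].min(),A[:,0].max())
v0,u0=max(v-70,0),max(u-80,0)
cv2.imwrite("pics/w10c.png",cv2.resize(c["image"][v0:v+70,u0:u+80],None,fx=4,fy=4,interpolation=2)[...,::-1])
E
```

```text
clock: 14.27
tcp_pos: [0.5183, 0.038, 0.0967]
orientation: [-0.007, 0.174, 0.985, 0.006]
wrist_force: [3.1, 0.6, -9.7]
finger_gap: 0.0319
clock: 14.68
tcp_pos: [0.5184, 0.0379, 0.0972]
orientation: [-0.006, 0.174, 0.985, 0.006]
wrist_force: [-0.3, -0.4, -0.3]
finger_gap: 0.0855
clock: 15.1
tcp_pos: [0.5192, 0.0361, 0.2285]
orientation: [-0.007, 0.173, 0.985, 0.006]
wrist_force: [0.6, 0.1, 0.3]
finger_gap: 0.0854
clock: 15.52
tcp_pos: [0.5867, 0.0113, 0.2271]
orientation: [-0.006, 0.174, 0.985, 0.005]
wrist_force: [0.3, -0.4, 0.5]
finger_gap: 0.0852
t 15.5167 tcp [0.58667925 0.0113385  0.22710035] yaw 159.97490661085325 z [-0.01025895  0.01292003 -0.9998639 ] q [-0.12  0.35  0.08  1.32  0.01  0.23] F [ 0.2908389  -0.39131264  0.49749966] gap 0.08519344950893945
w10 knob top above panel 56.00 mm (n=1174, panel n=28133)
w10 pointer deg -51.56139214101535
281 103
red [-4.34283880e+01  2.72238069e-02] -63.22687569519967 -23.8595338649929
```

View pics/w10c.png

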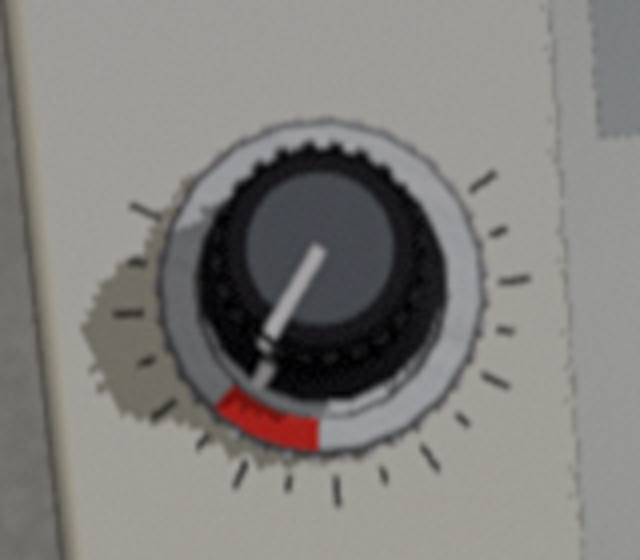

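The released knob stands 10 mm out, with its pointer tip at about crop (263,378), inside the red band. The band hasn't moved, so I'm handing the job in.

```bash
python3 -c "
from workcell import env
print(env.hand_in())"
```

```text
the job is handed in; nothing more can be done
None
```

I turned the knob clockwise to the red band, found the lock notch under a pull of roughly 8–14 N, and pulled the knob out to its stop. I then let go, backed the arm clear and handed the job in at about 15.5 s. The hand-in itself gives no verdict.

**Last checks, after release:**
- **Pull:** the knob's top stood 56.0 mm above the panel, against 45.9–46.0 mm at the start. That is about 10 mm out.
- **Pointer:** it measured −51.6° against −43.4° for the middle of the red band, so it is about 8° past the middle, and the limit is 23°.
- **Bezel ring:** the red band's middle was at −43.2° before and −43.4° after, so it has not been turned.
- **Robot:** the wrist force was under 1 N, with the gripper open and clear of everything.

**What disagreed or was not checked:**
- **Grip slip:** while feeling for the notch the fingers seem to have slipped once, by about 1 mm and 3°. I raised the grip force from 45 to 70 N after that.
- **Depth reading:** on the lock ring the camera gave about 3.9 mm of pull where 3 mm was expected. At the end stop it read 10.2 mm, so I trusted the force and the stop.
- **Pull force:** it briefly reached 13–14 N at the wrist, above the suggested 12 N but below the 20 N limit.
- **Bottles, beaker and vial:** I did not look at them again afterwards. The arm's path stayed clear of them, and I saw no unexpected forces.

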